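# Go-gauge two tube adapters and sort out the undersized one

## Task

Two round aluminium tube adapters of the same outside size stand on the lab bench; check their wells with the steel go gauge from its stand. First lower the gauge, keeping hold of it, into the adapter whose well it passes into, and leave it standing there with its shoulder down on the rim and that adapter where it was. Then pick up the other adapter, whose well is too narrow for the gauge, and set it down upright in the empty shallow white reject tray without dropping it.

Things in the scene. Friction and masses are not known exactly. Their poses are not given: they have to be found in the camera images.
- gauge: Steel go gauge, 96 mm long, upright in a grey square stand (60x60x45 mm, fixed), shoulder on its top. Origin: lower end of nose, on the axis; z up. By height: cone 6 to 22 mm dia. (0-14 mm), plug 22 mm dia. (to 34), shoulder 40 mm dia. (34-40), dark handle 20 mm dia. (40-96), grip at about 66. Home in the wide adapter, its origin is 11 mm above that adapter's. About 0.16 kg.
- wide_adapter: Round aluminium tube adapter that the gauge passes into: loose, upright on the bench, 52 mm outside diameter, 45 mm high, with a round well 30 mm in diameter and 38 mm deep, open at the top. Origin: centre of the underside; z up. About 0.19 kg. The two adapters may stand either way round.
- narrow_adapter: Round aluminium tube adapter that the gauge does not pass into: same outside (52 mm diameter, 45 mm high, loose, upright), but its well is only 16 mm in diameter (38 mm deep), so its wall is thick. Origin: centre of the underside; z up. About 0.24 kg. Grip it across its outside from above, about 34 mm up.
- tray: Shallow square white plastic reject tray, empty, fixed on the bench to the robot's right: 170 x 170 mm, rim 18 mm high, walls and floor 4 mm thick, slightly yawed. Origin: centre of its underside; x and y along its sides, z up; the inner floor is 4 mm above the origin.
Things that resemble listed ones, but are neither listed nor needed, are in the scene too. There is more than one size of the gauge; the job needs the middle-sized.

How it is judged (in metres and radians):
On the way, in this order (a step that is already met when the one before it is completed fails the run):
1. the gauge, held in the fingers, is at least 15 mm down the well of the wide adapter (z of gauge in the frame of wide_adapter between 0.003 and 0.03 m and horizontal distance between gauge and wide_adapter below 0.012 m and angle between wide_adapter's own z axis and vertical below 0.17 rad and contact force between the fingers and gauge above 0.5 N), for 0.1 s.
2. the narrow adapter, still held in the fingers, has been lowered to within 20 mm of the reject tray's floor (x of narrow_adapter in the frame of tray between -0.065 and 0.065 m and y of narrow_adapter in the frame of tray between -0.065 and 0.065 m and z of narrow_adapter in the frame of tray below 0.024 m and contact force between the fingers and narrow_adapter above 0.5 N), for 0.1 s.
At the end, for the whole second after the job is handed in: Gauge upright (10 deg), released, home within 5 mm in the wide adapter's well, axes within 10 mm; wide adapter upright, within 40 mm of its start; narrow adapter upright (10 deg) on the tray's floor, within 65 mm of its centre along each side; all at rest (z of gauge in the frame of wide_adapter between 0.005 and 0.016 m and horizontal distance between gauge and wide_adapter below 0.01 m and angle between each of gauge, wide_adapter, narrow_adapter's own z axis and vertical below 0.17 rad and distance of wide_adapter from where it was at the start of the episode below 0.04 m and x of narrow_adapter in the frame of tray between -0.065 and 0.065 m and y of narrow_adapter in the frame of tray between -0.065 and 0.065 m and z of narrow_adapter in the frame of tray below 0.012 m and linear speed of each of gauge, narrow_adapter below 0.02 m/s); the robot touches nothing.
It also fails if it takes over 54 s, if anything falls off the work surface, if the arm or the gripper's body presses on something with over 40 N, if the wrist force passes 120 N, or if a joint passes its speed limit or range.

## Robot

A 6-joint arm with a two-finger parallel gripper is mounted at the origin on the work surface. World frame = base frame: x ahead of the robot, y to its left, z up, the work surface at z = 0. Lengths are in m, angles in degrees, forces in N, time in s.
With the tool pointing down it reaches from about 0.3 to 0.75 m from the base axis. Payload 8.5 kg.
Tool frame: the origin (TCP) lies on the centre line of the jaws, within the pads' length; the fingertips stand 19 mm ahead of it and the grasp point (between the pads) is the TCP (env.tcp_to_tips is the z of the fingertips in the tool frame, in m); z points along the fingers, y is the line along which they close (so a half turn about z gives the same grasp; the last joint's range is limited). The gripper opens to 85 mm and grips with 20 to 120 N. Pads are 22 mm wide; open, the fingers measure 114 mm over their backs; the gripper's body (76 mm by 85 mm) begins 54 mm behind the grasp point. The pads swing forward as they close: fully open they stand 13 mm farther back than shut.
Start: joints at [-83.898, 21.807, 74.336, -0, 83.858, -12.336], TCP at [0.174, -0.522, 0.25] pointing down, gripper open.
Joint ranges: [-178.18, 178.18], [-50.72, 133.34], [12.68, 142.11], [-81.47, 261.47], [9.98, 163.14], [-165.26, 165.26]. Speed limits (degrees/s): [136.94, 136.94, 180, 180, 180, 180].

## Interface

Orientations are given as a 3x3 rotation matrix whose columns are the frame's x, y, z axes.
In Python, from rig import env gives the robot as it stands.
- The arm moves only by the tool servo_tool, never from a script. Its argument "steps" is a list of rows, each an object of numbers: "tx", "ty", "tz": the shift along the world's x, y, z in cm; "yaw": the turn about the world's z in degrees; "claw": the finger opening in cm, from 0 to 8.54. In form: [{"tx": .., "ty": .., "tz": .., "yaw": .., "claw": ..}, ...]. A call has 1 to 20 rows; each row shifts and turns the commanded pose from where the row before left it; what a row does not reach is not made up. A row lasts 1/10 s, in which the tool goes at most 50 mm and 8.59 degrees, less where a joint would pass 70% of its speed; a pose out of reach is approached as far as the arm can. A call with a gripper value outside its range is refused whole. The fingers move at their own pace and stop on an object; "newtons" is the grip in N (left out, the last holds). Time passes only in rows, so rows that do not move let the fingers close. It gives the time, the measured TCP pose, the force, the opening and the grip force at its end, in the units of the state.
- env.observe(): the state, without advancing time (a new reading comes with each control period).
- env.get_image(name): name is "scene" or "top"; returns (picture, depth): 420x560x3 uint8, red, green, blue; 420x560 float32, m along the optical axis (not along the pixel's ray), 0 where there is no reading.
- env.camera_model(name): a dict with "fovy" (degrees; the focal length in pixels is half the picture's height over the tangent of half this angle, whatever the lens; pixels are square), "cx", "cy" (the principal point, pixels), "T" (4x4, takes a point from camera to world coordinates). Camera axes: x right, y down, z forward; pixel columns grow to the right and rows downward; lengths in m; the calibration is good to about 2 mm. A picture is of the moment at which its call begins. camera_model takes no time and is no camera call.
- env.close_job(): hands the job in; it is judged then, once.
The state is a dict: "time_s": time; "q": joint angles; "qvel": joint speeds; "joint_efforts": joint torques, N m; "position": TCP position; "tool_rot": TCP orientation; "ft_force": force on the tool from outside, world axes, zero at the start; "wrist_torque": the same for the moment, N m; "grip_width": finger opening in m; "gripper_force": force on a finger pad.
Only numpy, scipy, OpenCV 4.12 (cv2) and the standard library are available. Lean on these libraries where they do the work, as an engineer would, in place of code of your own. Each camera call takes 0.05 s, during which the arm holds its last target. There are 200 camera calls.

## Working session

There is one attempt and no reset: what is moved stays moved. The work goes in short steps, Python scripts to look and compute and a tool call to move; the robot and the scene stay as the last step left them, time stands still between calls to the robot, and variables do not carry over. Pictures are saved under pics/ and viewed, at most 10 in all, crops included, and the job is handed in when it is done.

Besides the shell and the picture viewer there is one more tool, called as name(argument=value, ...) on one line, values as JSON. servo_tool: Moves the arm, as the interface text tells. Its arguments: {"type":"object","properties":{"steps":{"type":"array"},"newtons":{"type":"number"}},"required":["steps"]}

```bash
mkdir -p pics; ls
cat > h.py <<'E'
import numpy as np, cv2
from rig import env
def cam(n):
    m=env.camera_model(n); f=210/np.tan(np.radians(m['fovy']/2)); return m,f
def ray(n,u,v,z):
    m,f=cam(n); T=np.array(m['T']); d=T[:3,:3]@np.array([(u-m['cx'])/f,(v-m['cy'])/f,1]); o=T[:3,3]
    return o+d*(z-o[2])/d[2]
def cloud(n,D):
    m,f=cam(n); T=np.array(m['T']); v,u=np.mgrid[:D.shape[0],:D.shape[1]]
    P=np.stack([(u-m['cx'])/f*D,(v-m['cy'])/f*D,D],-1); return P@T[:3,:3].T+T[:3,3]
def shot(n,name):
    I,D=env.get_image(n); cv2.imwrite(f'pics/{name}.png',I[:,:,::-1]); np.savez(f'pics/{name}.npz',I=I,D=D); return I,D
E
python3 - <<'E'
from h import *
for n in('top','scene'):
    I,D=shot(n,n+'0'); m,f=cam(n); print(n,m,f,(D==0).mean())
s=env.observe(); print(s['position'],s['tool_rot'],s['time_s'],s['grip_width'])
E
```

```text
pics
top {'fovy': 42.62965692848687, 'cx': 285.61253313633375, 'cy': 201.42766925398766, 'T': array([[ 1.16034200e-02, -9.88567713e-01,  1.50330424e-01,
         2.41956031e-01],
       [-9.99928776e-01, -1.18915141e-02, -1.01758063e-03,
         5.86055009e-03],
       [ 2.79360372e-03, -1.50307910e-01, -9.88635286e-01,
         1.51136077e+00],
       [ 0.00000000e+00,  0.00000000e+00,  0.00000000e+00,
         1.00000000e+00]])} 538.2105330589975 0.003754251700680272
scene {'fovy': 52.68854817042923, 'cx': 279.31786613981177, 'cy': 212.96213920571415, 'T': array([[-0.78449735,  0.43194011, -0.44496252,  0.9415422 ],
       [ 0.61993978,  0.52838422, -0.58007308,  0.57956439],
       [-0.01544565, -0.73091577, -0.68229288,  0.72556175],
       [ 0.        ,  0.        ,  0.        ,  1.        ]])} 424.0773944478491 0.004056122448979592
[ 0.173927   -0.52151039  0.24979451] [[ 9.48671331e-01  3.16263639e-01 -1.29082107e-04]
 [ 3.16263534e-01 -9.48670488e-01  1.29728131e-03]
 [ 2.87826524e-04 -1.27151755e-03 -9.99999150e-01]] 0.1 0.08522395519051801
```

View pics/top0.png

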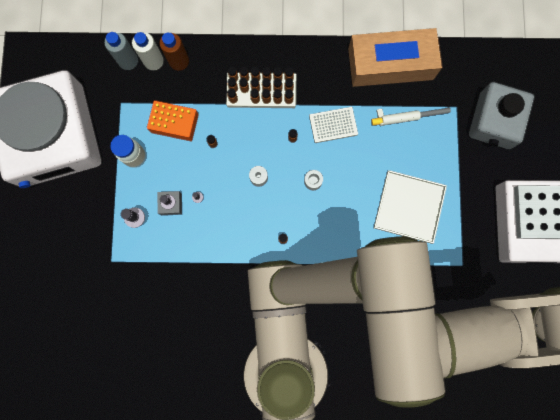

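View pics/scene0.png

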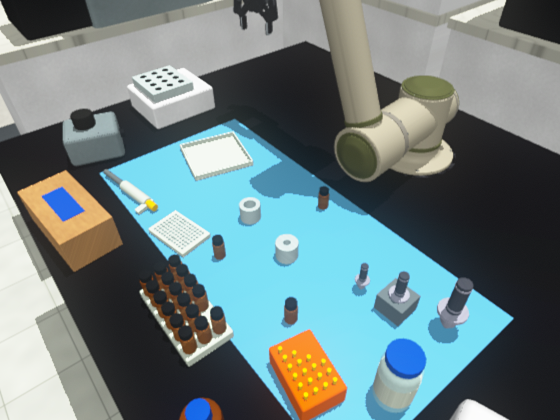

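The top view shows the narrow adapter at (258,176), the wide one at (313,180) and the tray at (410,206). The stand with the middle gauge is at (170,202), with a small gauge at (197,197) and a large one at (132,216) as decoys. The scene view agrees: the gauge is in the stand at (400,300).

Run:
```python
from h import *
for n,objs in (('top',dict(nar=(258,176),wide=(313,180),gauge=(170,202))),('scene',dict(nar=(287,248),wide=(250,210),gauge=(400,290)))):
    z=np.load(f'pics/{n}0.npz'); I,D=z['I'],z['D']; P=cloud(n,D)
    hsv=cv2.cvtColor(I,cv2.COLOR_RGB2HSV)
    for k,(u,v) in objs.items():
        W=P[v-28:v+29,u-28:u+29].reshape(-1,3)
        lo,hi=(0.038,0.052) if k!='gauge' else (0.095,0.118)
        S=W[(W[:,2]>lo)&(W[:,2]<hi)]
        c=(S[:,:2].max(0)+S[:,:2].min(0))/2
        print(n,k,len(S),'mid',c.round(4),'ext',np.ptp(S[:,:2],0).round(4),'mean',S.mean(0).round(4),'zmax',W[:,2].max().round(4))
        if k=='gauge':
            S=W[(W[:,2]>.039)&(W[:,2]<.047)]; (c,s,a)=cv2.minAreaRect(S[:,:2].astype(np.float32)); print('  stand',c,s,a)
            S=W[(W[:,2]>.047)&(W[:,2]<.056)]; print('  shoulder',(S[:,:2].max(0)+S[:,:2].min(0))/2,np.ptp(S[:,:2],0))
    # tray: white blob
    if n=='top':
        m=((hsv[...,1]<40)&(hsv[...,2]>170)&(P[...,2]<.03)&(np.abs(P[...,1]+.32)<.14)&(np.abs(P[...,0]-.43)<.14))
        S=P[m]; mm,cnt=m.astype(np.uint8),None
        cs=max(cv2.findContours(mm,0,2)[0],key=cv2.contourArea)
        B=cv2.boxPoints(cv2.minAreaRect(cs)); Q=np.array([ray('top',*b,0.018) for b in B]); print('tray',Q.mean(0),np.linalg.norm(Q-np.roll(Q,1,0),axis=1),np.degrees(np.arctan2(*(Q[1]-Q[0])[1::-1])))
        for k,(u,v) in objs.items():
            if k=='gauge': continue
            m=((hsv[...,1]<60)&(hsv[...,2]>100)).astype(np.uint8); 
            r=m[v-18:v+19,u-18:u+19]; cs=max(cv2.findContours(r,0,2)[0],key=cv2.contourArea); (x,y),rad=cv2.minEnclosingCircle(cs)
            print(k,'circle ray@.045',ray('top',u-18+x,v-18+y,.045).round(4),rad)
big=cv2.resize(np.load('pics/top0.npz')['I'][150:240,110:340],None,fx=3.4,fy=3.4,interpolation=2); cv2.imwrite('pics/c.png',big[...,::-1])
```

```text
top nar 234 mid [0.5387 0.082 ] ext [0.0505 0.0501] mean [0.5385 0.0825 0.0445] zmax 1.5114
top wide 179 mid [ 0.5292 -0.0723] ext [0.0508 0.0475] mean [ 0.5305 -0.0721  0.0447] zmax 1.5114
top gauge 50 mid [0.4594 0.3278] ext [0.0194 0.0187] mean [0.4593 0.3273 0.1061] zmax 1.5114
  stand (0.45540621876716614, 0.3473062217235565) (0.06648816913366318, 0.10578122735023499) 12.42729663848877
  shoulder [0.44466388 0.3211433 ] [0.08969203 0.15283786]
tray [ 0.45990822 -0.34616461  0.018     ] [0.16947272 0.17071678 0.17225993 0.1701281 ] -14.640256875458334
nar circle ray@.045 [0.5368 0.0804 0.045 ] 10.12432861328125
wide circle ray@.045 [ 0.5274 -0.0709  0.045 ] 9.962529182434082
scene nar 343 mid [0.5431 0.0831] ext [0.0502 0.0506] mean [0.5444 0.0854 0.0444] zmax 0.7256
scene wide 224 mid [ 0.5341 -0.0181] ext [0.0513 0.1598] mean [ 0.5346 -0.0663  0.044 ] zmax 0.7256
scene gauge 110 mid [0.4634 0.33  ] ext [0.019  0.0191] mean [0.4652 0.3301 0.1046] zmax 0.7256
  stand (0.4627341032028198, 0.3288043439388275) (0.06278350204229355, 0.06052405759692192) 3.791611671447754
  shoulder [0.46380062 0.33121484] [0.05874486 0.05498449]
```

View pics/c.png

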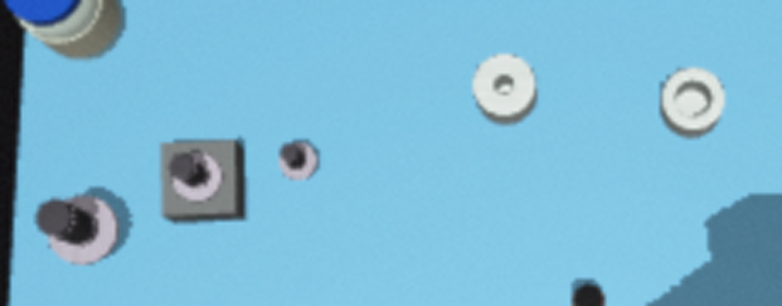

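The crop confirms it: the gauge in the stand is mid-sized, the left adapter is narrow and the right one wide. My estimates are gauge (0.461, 0.329), narrow (0.541, 0.082), wide (0.531, -0.072) and tray (0.460, -0.346). I'll grip along world x, because the neighbouring gauges lie along y.

servo_tool(steps=[{"tx": 2.4,"ty": 2,"yaw": -1.5,"claw": 6},{"tx": 2.4,"ty": 2,"yaw": -1.5},{"tx": 2.4,"ty": 2,"yaw": -1.5},{"tx": 2.4,"ty": 2,"yaw": -1.5},{"tx": 2.4,"ty": 2,"yaw": -1.5},{"tx": 2.4,"ty": 2,"yaw": -1.5},{"tx": 2.4,"ty": 2,"yaw": -1.5},{"tx": 2.4,"ty": 2,"yaw": -1.5},{"tx": 2.4,"ty": 2,"yaw": -1.5},{"tx": 2.4,"ty": 2,"yaw": -1.5},{"tx": 2.4,"ty": 2,"yaw": -1.5},{"tx": 2.4,"ty": 2,"yaw": -1.5},{"ty": 3.5},{"ty": 3.5},{"ty": 3.5},{"ty": 3.5},{"ty": 3.5},{"ty": 3.5},{"ty": 3.5},{"ty": 3.5}])

```text
invalid input at $.steps[0]: expected keys tx, ty, tz, yaw, claw
```

servo_tool(steps=[{"ty": 3.3},{"ty": 3.3},{"ty": 3.3},{"ty": 3.3},{"ty": 3.3},{"ty": 3.3},{"ty": 3.3},{"ty": 3.3},{"ty": 3.3},{"ty": 3.3,"tz": -1},{"tz": -3},{"tz": -3},{"tz": -2},{}])

```text
invalid input at $.steps[0]: expected keys tx, ty, tz, yaw, claw
```

Run:
```python
from h import *
s=env.observe(); print(s['time_s'],s['position'],s['tool_rot'],s['grip_width'])
I,D=shot('scene','s1'); P=cloud('scene',D)
cv2.imwrite('pics/s1c.png',cv2.resize(I[180:360,300:540],None,fx=3,fy=3)[...,::-1])
I,D=shot('top','t1'); P=cloud('top',D); W=P[180:225,150:190].reshape(-1,3); print(((W[:,2]>.095)&(W[:,2]<.11)).sum())
```

```text
0.1 [ 0.173927   -0.52151039  0.24979451] [[ 9.48671331e-01  3.16263639e-01 -1.29082107e-04]
 [ 3.16263534e-01 -9.48670488e-01  1.29728131e-03]
 [ 2.87826524e-04 -1.27151755e-03 -9.99999150e-01]] 0.08522395519051801
41
```

View pics/s1c.png

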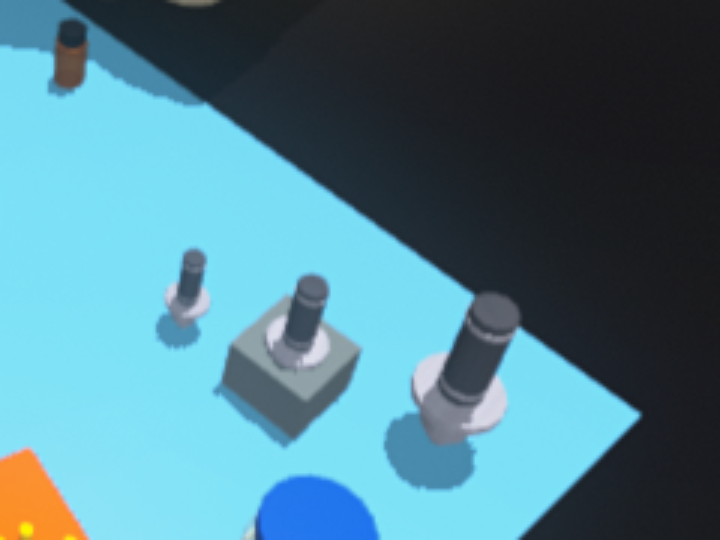

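The arm didn't move, because every row needs all five keys. The view still shows the gauge in its stand at crop pixel (308,310).

servo_tool(steps=[{"tx": 2.4,"ty": 2,"tz": 0,"yaw": -1.5,"claw": 6},{"tx": 2.4,"ty": 2,"tz": 0,"yaw": -1.5,"claw": 6},{"tx": 2.4,"ty": 2,"tz": 0,"yaw": -1.5,"claw": 6},{"tx": 2.4,"ty": 2,"tz": 0,"yaw": -1.5,"claw": 6},{"tx": 2.4,"ty": 2,"tz": 0,"yaw": -1.5,"claw": 6},{"tx": 2.4,"ty": 2,"tz": 0,"yaw": -1.5,"claw": 6},{"tx": 2.4,"ty": 2,"tz": 0,"yaw": -1.5,"claw": 6},{"tx": 2.4,"ty": 2,"tz": 0,"yaw": -1.5,"claw": 6},{"tx": 2.4,"ty": 2,"tz": 0,"yaw": -1.5,"claw": 6},{"tx": 2.4,"ty": 2,"tz": 0,"yaw": -1.5,"claw": 6},{"tx": 2.4,"ty": 2,"tz": 0,"yaw": -1.5,"claw": 6},{"tx": 2.4,"ty": 2,"tz": 0,"yaw": -1.5,"claw": 6},{"tx": 0,"ty": 3.5,"tz": 0,"yaw": 0,"claw": 6},{"tx": 0,"ty": 3.5,"tz": 0,"yaw": 0,"claw": 6},{"tx": 0,"ty": 3.5,"tz": 0,"yaw": 0,"claw": 6},{"tx": 0,"ty": 3.5,"tz": 0,"yaw": 0,"claw": 6},{"tx": 0,"ty": 3.5,"tz": 0,"yaw": 0,"claw": 6},{"tx": 0,"ty": 3.5,"tz": 0,"yaw": 0,"claw": 6},{"tx": 0,"ty": 3.5,"tz": 0,"yaw": 0,"claw": 6},{"tx": 0,"ty": 3.5,"tz": 0,"yaw": 0,"claw": 6}])

```text
time_s: 2.2
position: [0.4617, -0.0003, 0.2503]
tool_rot: [[1.0, 0.008, -0.0], [0.008, -1.0, 0.0], [-0.0, -0.0, -1.0]]
ft_force: [0.7, -0.7, 0.4]
grip_width: 0.06
gripper_force: 0.0
```

The jaws currently close along y, so I'll turn +89.5° on the way to close along x.

servo_tool(steps=[{"tx": 0,"ty": 3,"tz": 0,"yaw": 8.14,"claw": 6},{"tx": 0,"ty": 3,"tz": 0,"yaw": 8.14,"claw": 6},{"tx": 0,"ty": 3,"tz": 0,"yaw": 8.14,"claw": 6},{"tx": 0,"ty": 3,"tz": 0,"yaw": 8.14,"claw": 6},{"tx": 0,"ty": 3,"tz": 0,"yaw": 8.14,"claw": 6},{"tx": 0,"ty": 3,"tz": 0,"yaw": 8.14,"claw": 6},{"tx": 0,"ty": 3,"tz": 0,"yaw": 8.14,"claw": 6},{"tx": 0,"ty": 3,"tz": 0,"yaw": 8.14,"claw": 6},{"tx": 0,"ty": 3,"tz": 0,"yaw": 8.14,"claw": 6},{"tx": 0,"ty": 3,"tz": 0,"yaw": 8.14,"claw": 6},{"tx": 0,"ty": 2.9,"tz": -1,"yaw": 8.14,"claw": 6},{"tx": 0,"ty": 0,"tz": -3,"yaw": 0,"claw": 6},{"tx": 0,"ty": 0,"tz": -3,"yaw": 0,"claw": 6},{"tx": 0,"ty": 0,"tz": -2,"yaw": 0,"claw": 6},{"tx": 0,"ty": 0,"tz": 0,"yaw": 0,"claw": 6}])

```text
time_s: 3.7
position: [0.4608, 0.3268, 0.1577]
tool_rot: [[0.0, 1.0, -0.005], [1.0, -0.0, -0.002], [-0.002, -0.005, -1.0]]
ft_force: [0.5, 0.6, 0.5]
grip_width: 0.0597
gripper_force: 0.0
```

Run:
```python
from h import *
s=env.observe(); print(s['time_s'],s['position'],s['tool_rot'][:,1],s['grip_width'])
I,D=shot('scene','s2'); P=cloud('scene',D)
cv2.imwrite('pics/s2c.png',cv2.resize(I[180:360,300:540],None,fx=3,fy=3)[...,::-1])
```

```text
3.7 [0.46078828 0.32678844 0.15769532] [ 9.99985711e-01 -3.16256271e-04 -5.33647906e-03] 0.05969969794369735
```

View pics/s2c.png

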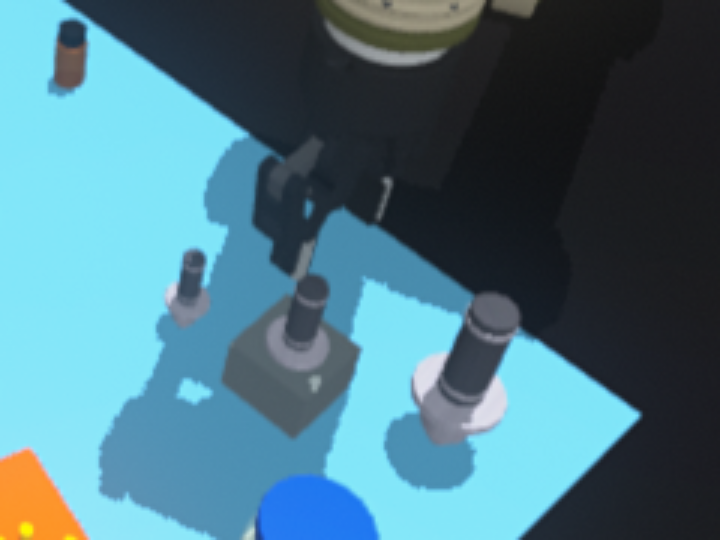

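The image shows the fingers astride the gauge handle (crop (290,225) and (375,200), gauge top at (312,290)), matching the expected lean. I'll descend and grip.

servo_tool(newtons=50, steps=[{"tx": 0,"ty": 0.2,"tz": -2,"yaw": 0,"claw": 6},{"tx": 0,"ty": 0,"tz": -2,"yaw": 0,"claw": 6},{"tx": 0,"ty": 0,"tz": -2,"yaw": 0,"claw": 6},{"tx": 0,"ty": 0,"tz": -1.5,"yaw": 0,"claw": 6},{"tx": 0,"ty": 0,"tz": -0.5,"yaw": 0,"claw": 6},{"tx": 0,"ty": 0,"tz": 0,"yaw": 0,"claw": 6},{"tx": 0,"ty": 0,"tz": 0,"yaw": 0,"claw": 1},{"tx": 0,"ty": 0,"tz": 0,"yaw": 0,"claw": 1},{"tx": 0,"ty": 0,"tz": 0,"yaw": 0,"claw": 1},{"tx": 0,"ty": 0,"tz": 0,"yaw": 0,"claw": 1},{"tx": 0,"ty": 0,"tz": 0,"yaw": 0,"claw": 1},{"tx": 0,"ty": 0,"tz": 0,"yaw": 0,"claw": 1}])

```text
time_s: 4.95
position: [0.4624, 0.3294, 0.0812]
tool_rot: [[0.0, 1.0, 0.002], [1.0, -0.0, 0.001], [0.001, 0.002, -1.0]]
ft_force: [0.2, -0.3, 5.9]
grip_width: 0.0189
gripper_force: 48.6
```

Grip is good: 19 mm opening, 49 N. Lifting and carrying towards the wide adapter.

servo_tool(steps=[{"tx": 0,"ty": 0,"tz": 1,"yaw": 0,"claw": 1},{"tx": 0,"ty": 0,"tz": 2,"yaw": 0,"claw": 1},{"tx": 0,"ty": 0,"tz": 3,"yaw": 0,"claw": 1},{"tx": 0,"ty": 0,"tz": 3,"yaw": 0,"claw": 1},{"tx": 0.5,"ty": -1.5,"tz": 2,"yaw": 0,"claw": 1},{"tx": 0.5,"ty": -3,"tz": 0,"yaw": 0,"claw": 1},{"tx": 0.5,"ty": -3,"tz": 0,"yaw": 0,"claw": 1},{"tx": 0.5,"ty": -3,"tz": 0,"yaw": 0,"claw": 1},{"tx": 0.5,"ty": -3,"tz": 0,"yaw": 0,"claw": 1},{"tx": 0.5,"ty": -3,"tz": 0,"yaw": 0,"claw": 1},{"tx": 0.5,"ty": -3,"tz": 0,"yaw": 0,"claw": 1},{"tx": 0.5,"ty": -3,"tz": 0,"yaw": 0,"claw": 1},{"tx": 0.5,"ty": -3,"tz": 0,"yaw": 0,"claw": 1},{"tx": 0.5,"ty": -3,"tz": 0,"yaw": 0,"claw": 1},{"tx": 0.5,"ty": -3,"tz": 0,"yaw": 0,"claw": 1},{"tx": 0.5,"ty": -3,"tz": 0,"yaw": 0,"claw": 1},{"tx": 0.5,"ty": -3,"tz": 0,"yaw": 0,"claw": 1},{"tx": 0.5,"ty": -2.5,"tz": 0,"yaw": 0,"claw": 1},{"tx": 0,"ty": 0,"tz": 0,"yaw": 0,"claw": 1},{"tx": 0,"ty": 0,"tz": 0,"yaw": 0,"claw": 1}])

```text
time_s: 6.95
position: [0.5317, -0.0708, 0.1904]
tool_rot: [[0.001, 1.0, -0.001], [1.0, -0.001, 0.0], [0.0, -0.001, -1.0]]
ft_force: [-0.6, 0.5, -1.8]
grip_width: 0.0191
gripper_force: 49.0
```

servo_tool(steps=[{"tx": 0,"ty": 0,"tz": -2,"yaw": 0,"claw": 1},{"tx": 0,"ty": 0,"tz": -2,"yaw": 0,"claw": 1},{"tx": 0,"ty": 0,"tz": -1,"yaw": 0,"claw": 1},{"tx": 0,"ty": 0,"tz": 0,"yaw": 0,"claw": 1},{"tx": 0,"ty": 0,"tz": 0,"yaw": 0,"claw": 1}])

```text
time_s: 7.45
position: [0.5322, -0.0704, 0.141]
tool_rot: [[-0.0, 1.0, 0.001], [1.0, 0.0, -0.0], [-0.0, 0.001, -1.0]]
ft_force: [0.4, -0.2, -1.1]
grip_width: 0.019
gripper_force: 49.0
```

Run:
```python
from h import *
s=env.observe(); print(s['time_s'],s['position'],s['tool_rot'],s['grip_width'],s['gripper_force'])
I,D=shot('scene','s3'); P=cloud('scene',D)
cv2.imwrite('pics/s3c.png',cv2.resize(I[100:260,170:350],None,fx=3.4,fy=3.4)[...,::-1])
W=P[180:245,225:275].reshape(-1,3); S=W[(W[:,2]>.04)&(W[:,2]<.05)&(abs(W[:,0]-.53)<.04)&(abs(W[:,1]+.07)<.04)]
if len(S): print('wide',len(S),(S.max(0)+S.min(0))/2,np.ptp(S,0))
W=P[120:230,200:300].reshape(-1,3)
for a in (.055,.065,.075,.085,.095,.105):
    S=W[(W[:,2]>a)&(W[:,2]<a+.01)&(np.hypot(W[:,0]-.53,W[:,1]+.07)<.05)]
    if len(S): print(a,len(S),((S.max(0)+S.min(0))/2).round(4),np.ptp(S,0).round(4))
```

```text
7.45 [ 0.53221789 -0.07037378  0.14102905] [[-2.41456379e-04  9.99999692e-01  7.46972672e-04]
 [ 9.99999950e-01  2.41608343e-04 -2.03356666e-04]
 [-2.03537078e-04  7.46923533e-04 -9.99999700e-01]] 0.018961557205266717 49.00773882865906
wide 194 [ 0.53288383 -0.07121536  0.04464998] [0.04870931 0.05090257 0.00908582]
0.075 10 [ 0.5356 -0.0645  0.0801] [0.0099 0.0075 0.0093]
0.085 28 [ 0.5337 -0.0682  0.09  ] [0.0186 0.0172 0.0091]
0.095 8 [ 0.5355 -0.0626  0.0997] [0.013  0.0165 0.009 ]
0.105 115 [ 0.5324 -0.0683  0.1101] [0.039  0.0373 0.0096]
```

View pics/s3c.png

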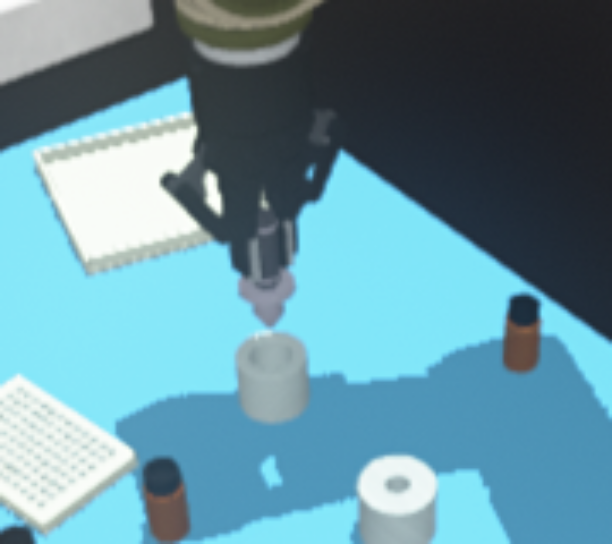

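The view shows the held gauge hanging vertically just above the wide adapter, nose at crop (270,322) and well at (272,352). In this view the offset is about -2.5 mm in y, so I'll correct it and lower.

servo_tool(steps=[{"tx": 0,"ty": -0.25,"tz": -1,"yaw": 0,"claw": 1},{"tx": 0,"ty": 0,"tz": -1,"yaw": 0,"claw": 1},{"tx": 0,"ty": 0,"tz": -1,"yaw": 0,"claw": 1},{"tx": 0,"ty": 0,"tz": -0.8,"yaw": 0,"claw": 1},{"tx": 0,"ty": 0,"tz": -0.6,"yaw": 0,"claw": 1},{"tx": 0,"ty": 0,"tz": -0.6,"yaw": 0,"claw": 1},{"tx": 0,"ty": 0,"tz": -0.4,"yaw": 0,"claw": 1},{"tx": 0,"ty": 0,"tz": -0.3,"yaw": 0,"claw": 1},{"tx": 0,"ty": 0,"tz": 0,"yaw": 0,"claw": 1},{"tx": 0,"ty": 0,"tz": 0,"yaw": 0,"claw": 1}])

```text
time_s: 8.5
position: [0.5321, -0.0733, 0.0835]
tool_rot: [[0.0, 1.0, 0.0], [1.0, -0.0, -0.0], [-0.0, 0.0, -1.0]]
ft_force: [0.0, -0.1, -1.1]
grip_width: 0.0186
gripper_force: 49.0
```

servo_tool(steps=[{"tx": 0,"ty": 0,"tz": -0.1,"yaw": 0,"claw": 1},{"tx": 0,"ty": 0,"tz": -0.1,"yaw": 0,"claw": 1},{"tx": 0,"ty": 0,"tz": -0.1,"yaw": 0,"claw": 1},{"tx": 0,"ty": 0,"tz": 0,"yaw": 0,"claw": 1}])

```text
time_s: 8.9
position: [0.5321, -0.0733, 0.0812]
tool_rot: [[0.0, 1.0, 0.001], [1.0, -0.0, -0.0], [-0.0, 0.001, -1.0]]
ft_force: [-1.8, 1.4, 7.5]
grip_width: 0.019
gripper_force: 50.2
```

The shoulder is seated (TCP back to 0.0812, 7.5 N up). Release, rise and go above the narrow adapter.

servo_tool(steps=[{"tx": 0,"ty": 0,"tz": 0.1,"yaw": 0,"claw": 4},{"tx": 0,"ty": 0,"tz": 0,"yaw": 0,"claw": 5},{"tx": 0,"ty": 0,"tz": 0,"yaw": 0,"claw": 6},{"tx": 0,"ty": 0,"tz": 0,"yaw": 0,"claw": 6},{"tx": 0,"ty": 0,"tz": 0,"yaw": 0,"claw": 6},{"tx": 0,"ty": 0,"tz": 1,"yaw": 0,"claw": 6},{"tx": 0,"ty": 0,"tz": 2,"yaw": 0,"claw": 6},{"tx": 0,"ty": 0,"tz": 3,"yaw": 0,"claw": 6},{"tx": 0,"ty": 0,"tz": 3,"yaw": 0,"claw": 6},{"tx": 0,"ty": 0,"tz": 2,"yaw": 0,"claw": 6},{"tx": 0.2,"ty": 2.4,"tz": 0,"yaw": 0,"claw": 8.5},{"tx": 0.2,"ty": 3,"tz": 0,"yaw": 0,"claw": 8.5},{"tx": 0.2,"ty": 3,"tz": 0,"yaw": 0,"claw": 8.5},{"tx": 0.2,"ty": 3,"tz": 0,"yaw": 0,"claw": 8.5},{"tx": 0.2,"ty": 2,"tz": -2,"yaw": 0,"claw": 8.5},{"tx": 0,"ty": 2,"tz": -2,"yaw": 0,"claw": 8.5},{"tx": 0,"ty": 0,"tz": -2,"yaw": 0,"claw": 8.5},{"tx": 0,"ty": 0,"tz": 0,"yaw": 0,"claw": 8.5},{"tx": 0,"ty": 0,"tz": 0,"yaw": 0,"claw": 8.5}])

```text
time_s: 10.8
position: [0.5422, 0.0806, 0.1322]
tool_rot: [[0.001, 1.0, 0.001], [1.0, -0.001, -0.0], [-0.0, 0.001, -1.0]]
ft_force: [0.3, -0.7, 1.0]
grip_width: 0.0852
gripper_force: 0.0
```

Run:
```python
from h import *
s=env.observe(); print(s['time_s'],s['position'],s['grip_width'])
I,D=shot('scene','s4'); P=cloud('scene',D)
cv2.imwrite('pics/s4c.png',cv2.resize(I[100:290,190:370],None,fx=3.1,fy=3.1)[...,::-1])
W=P[160:290,200:330].reshape(-1,3)
def rep(k,c,a,b,r=.035):
    S=W[(W[:,2]>a)&(W[:,2]<b)&(np.hypot(W[:,0]-c[0],W[:,1]-c[1])<r)]
    if len(S): print(k,len(S),((S.max(0)+S.min(0))/2).round(4),np.ptp(S,0).round(4))
rep('nar',(.543,.082),.04,.05); rep('shoulder',(.532,-.07),.047,.056); rep('gtop',(.532,-.07),.095,.115)
```

```text
10.8 [0.54222577 0.08056708 0.1322149 ] 0.08517072124584453
nar 318 [0.5422 0.0837 0.0444] [0.0537 0.0533 0.0084]
shoulder 72 [ 0.5411 -0.0723  0.0514] [0.0251 0.0387 0.0086]
gtop 69 [ 0.5321 -0.0733  0.102 ] [0.0193 0.0231 0.0137]
```

View pics/s4c.png

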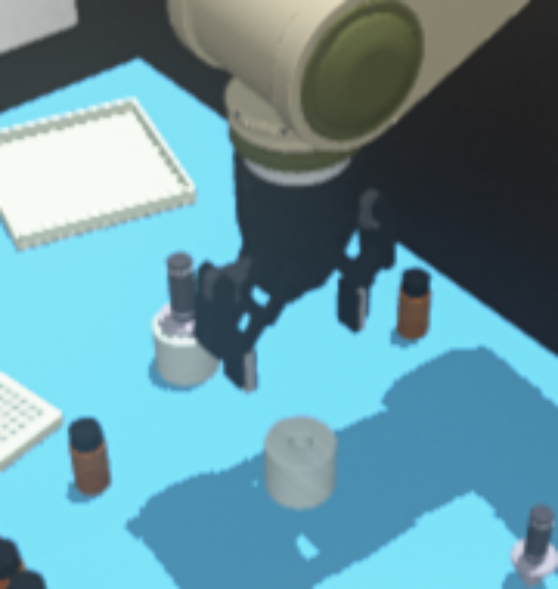

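The gauge stands upright in the wide adapter (crop (180,320)), and the open jaws are above the narrow adapter (crop (300,440)). Descend and grip.

servo_tool(newtons=60, steps=[{"tx": 0,"ty": 0.1,"tz": -2,"yaw": 0,"claw": 8.5},{"tx": 0,"ty": 0,"tz": -2,"yaw": 0,"claw": 8.5},{"tx": 0,"ty": 0,"tz": -2,"yaw": 0,"claw": 8.5},{"tx": 0,"ty": 0,"tz": -2,"yaw": 0,"claw": 8.5},{"tx": 0,"ty": 0,"tz": -1.2,"yaw": 0,"claw": 8.5},{"tx": 0,"ty": 0,"tz": -0.6,"yaw": 0,"claw": 8.5},{"tx": 0,"ty": 0,"tz": 0,"yaw": 0,"claw": 8.5},{"tx": 0,"ty": 0,"tz": 0,"yaw": 0,"claw": 4.5},{"tx": 0,"ty": 0,"tz": 0,"yaw": 0,"claw": 4.5},{"tx": 0,"ty": 0,"tz": 0,"yaw": 0,"claw": 4.5},{"tx": 0,"ty": 0,"tz": 0,"yaw": 0,"claw": 4.5},{"tx": 0,"ty": 0,"tz": 0,"yaw": 0,"claw": 4.5},{"tx": 0,"ty": 0,"tz": 0,"yaw": 0,"claw": 4.5}])

```text
time_s: 12.15
position: [0.5425, 0.0817, 0.0346]
tool_rot: [[0.0, 1.0, 0.002], [1.0, -0.0, -0.0], [-0.0, 0.002, -1.0]]
ft_force: [-0.9, 0.0, 8.1]
grip_width: 0.0508
gripper_force: 61.9
```

servo_tool(steps=[{"tx": 0,"ty": 0,"tz": 1,"yaw": 0,"claw": 4.5},{"tx": 0,"ty": 0,"tz": 3,"yaw": 0,"claw": 4.5},{"tx": 0,"ty": 0,"tz": 4,"yaw": 0,"claw": 4.5},{"tx": 0,"ty": 0,"tz": 4,"yaw": 0,"claw": 4.5},{"tx": 0,"ty": -1.2,"tz": 4,"yaw": 0,"claw": 4.5},{"tx": -0.6,"ty": -3,"tz": 1,"yaw": 0,"claw": 4.5},{"tx": -0.6,"ty": -3,"tz": 0,"yaw": 0,"claw": 4.5},{"tx": -0.6,"ty": -3,"tz": 0,"yaw": 0,"claw": 4.5},{"tx": -0.6,"ty": -3,"tz": 0,"yaw": 0,"claw": 4.5},{"tx": -0.6,"ty": -3,"tz": 0,"yaw": 0,"claw": 4.5},{"tx": -0.6,"ty": -3,"tz": 0,"yaw": 0,"claw": 4.5},{"tx": -0.6,"ty": -3,"tz": 0,"yaw": 0,"claw": 4.5},{"tx": -0.6,"ty": -3,"tz": 0,"yaw": 0,"claw": 4.5},{"tx": -0.6,"ty": -3,"tz": 0,"yaw": 0,"claw": 4.5},{"tx": -0.6,"ty": -3,"tz": 0,"yaw": 0,"claw": 4.5},{"tx": -0.6,"ty": -3,"tz": 0,"yaw": 0,"claw": 4.5},{"tx": -0.6,"ty": -3,"tz": 0,"yaw": 0,"claw": 4.5},{"tx": -0.6,"ty": -3,"tz": 0,"yaw": 0,"claw": 4.5},{"tx": -0.4,"ty": -2.6,"tz": 0,"yaw": 0,"claw": 4.5},{"tx": 0,"ty": 0,"tz": 0,"yaw": 0,"claw": 4.5}])

```text
time_s: 14.15
position: [0.459, -0.3489, 0.2035]
tool_rot: [[0.004, 1.0, -0.0], [1.0, -0.004, -0.001], [-0.001, -0.0, -1.0]]
ft_force: [0.4, 0.7, -1.7]
grip_width: 0.0509
gripper_force: 63.3
```

servo_tool(steps=[{"tx": 0,"ty": 0,"tz": -3,"yaw": 0,"claw": 4.5},{"tx": 0,"ty": 0,"tz": -3,"yaw": 0,"claw": 4.5},{"tx": 0,"ty": 0,"tz": -3,"yaw": 0,"claw": 4.5},{"tx": 0,"ty": 0,"tz": -2,"yaw": 0,"claw": 4.5},{"tx": 0,"ty": 0,"tz": -1,"yaw": 0,"claw": 4.5},{"tx": 0,"ty": 0,"tz": 0,"yaw": 0,"claw": 4.5}])

```text
time_s: 14.75
position: [0.4598, -0.3456, 0.0828]
tool_rot: [[0.0, 1.0, -0.001], [1.0, -0.0, 0.002], [0.002, -0.001, -1.0]]
ft_force: [0.3, 1.2, -0.7]
grip_width: 0.051
gripper_force: 63.2
```

Run:
```python
from h import *
s=env.observe(); print(s['time_s'],s['position'],s['grip_width'],s['gripper_force'])
I,D=shot('scene','s5'); P=cloud('scene',D)
cv2.imwrite('pics/s5c.png',cv2.resize(I[50:250,140:340],None,fx=3,fy=3)[...,::-1])
```

```text
14.75 [ 0.45975046 -0.34555365  0.08277198] 0.050951012177372995 63.22137460112572
```

View pics/s5c.png

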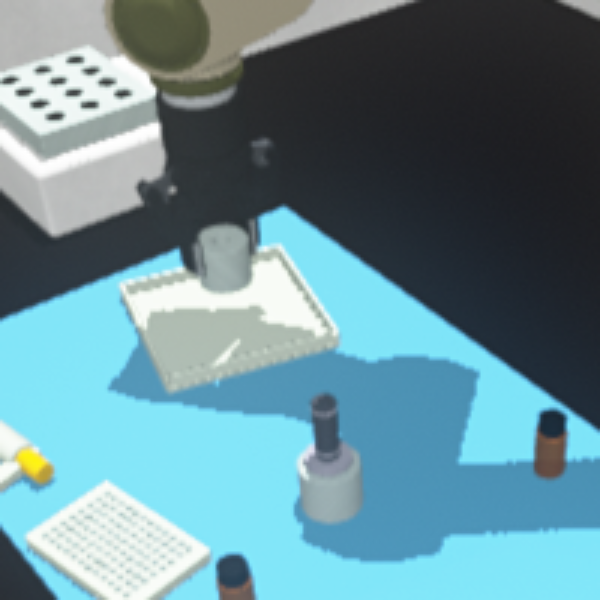

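The adapter is held upright above the tray (crop (222,260)), and the gauge stands seated in the wide adapter (330,460). Lowering 4.4 cm to about 0.0385.

servo_tool(steps=[{"tx": 0,"ty": 0,"tz": -1.5,"yaw": 0,"claw": 4.5},{"tx": 0,"ty": 0,"tz": -1.2,"yaw": 0,"claw": 4.5},{"tx": 0,"ty": 0,"tz": -0.7,"yaw": 0,"claw": 4.5},{"tx": 0,"ty": 0,"tz": -0.4,"yaw": 0,"claw": 4.5},{"tx": 0,"ty": 0,"tz": -0.2,"yaw": 0,"claw": 4.5},{"tx": 0,"ty": 0,"tz": -0.2,"yaw": 0,"claw": 4.5},{"tx": 0,"ty": 0,"tz": -0.1,"yaw": 0,"claw": 4.5},{"tx": 0,"ty": 0,"tz": -0.1,"yaw": 0,"claw": 4.5},{"tx": 0,"ty": 0,"tz": 0,"yaw": 0,"claw": 4.5},{"tx": 0,"ty": 0,"tz": 0,"yaw": 0,"claw": 4.5}])

```text
time_s: 15.8
position: [0.46, -0.3463, 0.0394]
tool_rot: [[0.0, 1.0, 0.0], [1.0, -0.0, -0.0], [-0.0, 0.0, -1.0]]
ft_force: [-0.7, -0.5, -2.3]
grip_width: 0.0509
gripper_force: 63.2
```

servo_tool(steps=[{"tx": 0,"ty": 0,"tz": -0.1,"yaw": 0,"claw": 4.5},{"tx": 0,"ty": 0,"tz": -0.05,"yaw": 0,"claw": 4.5},{"tx": 0,"ty": 0,"tz": 0,"yaw": 0,"claw": 4.5}])

```text
time_s: 16.1
position: [0.4601, -0.3464, 0.0387]
tool_rot: [[0.0, 1.0, 0.001], [1.0, -0.0, -0.001], [-0.001, 0.001, -1.0]]
ft_force: [-1.8, 2.1, 5.0]
grip_width: 0.051
gripper_force: 64.0
```

The adapter is on the tray floor (5 N up, z as expected). Release and rise.

servo_tool(steps=[{"tx": 0,"ty": 0,"tz": 0,"yaw": 0,"claw": 6},{"tx": 0,"ty": 0,"tz": 0,"yaw": 0,"claw": 7.5},{"tx": 0,"ty": 0,"tz": 0,"yaw": 0,"claw": 8.2},{"tx": 0,"ty": 0,"tz": 0,"yaw": 0,"claw": 8.2},{"tx": 0,"ty": 0,"tz": 0,"yaw": 0,"claw": 8.2},{"tx": 0,"ty": 0,"tz": 1,"yaw": 0,"claw": 8.2},{"tx": 0,"ty": 0,"tz": 2,"yaw": 0,"claw": 8.2},{"tx": 0,"ty": 0,"tz": 3,"yaw": 0,"claw": 8.2},{"tx": 0,"ty": 0,"tz": 3,"yaw": 0,"claw": 8.2},{"tx": 0,"ty": 0,"tz": 3,"yaw": 0,"claw": 8.2},{"tx": 0,"ty": 0,"tz": 3,"yaw": 0,"claw": 8.2},{"tx": 0,"ty": 0,"tz": 0,"yaw": 0,"claw": 8.2},{"tx": 0,"ty": 0,"tz": 0,"yaw": 0,"claw": 8.2}])

```text
time_s: 17.4
position: [0.4599, -0.3462, 0.1885]
tool_rot: [[0.0, 1.0, 0.001], [1.0, -0.0, -0.001], [-0.001, 0.001, -1.0]]
ft_force: [1.1, 0.8, -0.3]
grip_width: 0.082
gripper_force: 0.0
```

Run:
```python
from h import *
s=env.observe(); print(s['time_s'],s['position'],s['grip_width'])
I,D=shot('scene','s6'); P=cloud('scene',D)
cv2.imwrite('pics/s6c.png',cv2.resize(I[50:250,140:340],None,fx=3,fy=3)[...,::-1])
W=P.reshape(-1,3)
for k,c,a,b in(('nar',(.46,-.346),.042,.056),('gtop',(.532,-.073),.095,.115),('wide',(.532,-.073),.005,.04)):
    S=W[(W[:,2]>a)&(W[:,2]<b)&(np.hypot(W[:,0]-c[0],W[:,1]-c[1])<.035)]
    print(k,len(S),((S.max(0)+S.min(0))/2).round(4),np.ptp(S,0).round(4),S[:,2].max())
```

```text
17.4 [ 0.45991289 -0.34616675  0.18851314] 0.08203794202216774
nar 169 [ 0.46   -0.3435  0.0477] [0.0512 0.0525 0.0115] 0.053490357580496584
gtop 67 [ 0.532  -0.073   0.1025] [0.0199 0.0201 0.0148] 0.10988043815774051
wide 218 [ 0.5353 -0.0648  0.0224] [0.0468 0.0428 0.0344] 0.039618264498651246
```

View pics/s6c.png

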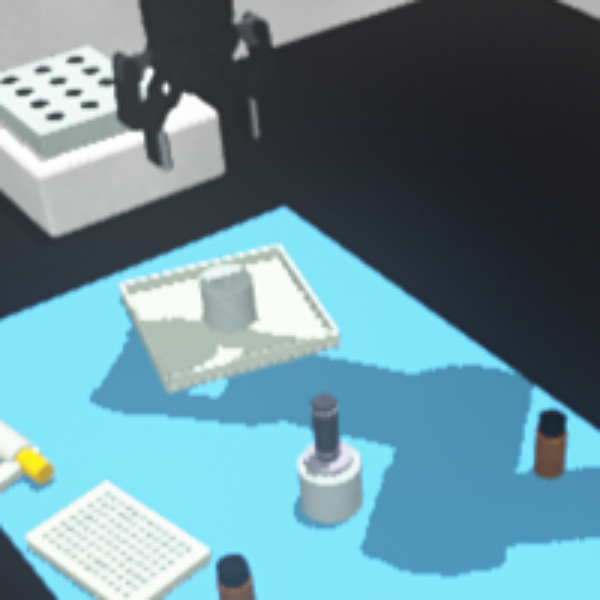

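The narrow adapter stands upright in the middle of the tray (228,298), the gauge is seated in the wide adapter (330,460), and the gripper is clear. Handing in.

```bash
python3 -c "
from rig import env
print(env.close_job())"
```

```text
the job is handed in; nothing more can be done
None
```

I handed the job in at about 17.4 s of the 54 s allowed, and no verdict came back: the last image shows the gauge seated upright in the wide adapter, the narrow adapter upright near the tray's centre, and the gripper clear.

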